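Sort the odds and ends on the kitchen worktop

TASK

Tidy the worktop by sorting the five loose things where they belong: stand the two spice jars upright in the dark wooden tray, one in each bay; lay the pink clothes peg and the small black case flat on the floor of the blue box, side by side and not on top of each other; and set the tea light on the middle of the cork coaster. Leave the red kitchen timer where it stands.

Things in the scene. Friction and masses are not known exactly. Their poses are not given: they have to be found in the camera images.
- jar_yellow: glass spice jar with a dark lid and a cream and yellow label, a cylinder 41 mm in diameter and 105 mm tall, about 0.11 kg. Origin: centre of its underside; z points up through the lid
- jar_blue: glass spice jar with a dark lid and a dark blue label, a cylinder 41 mm in diameter and 105 mm tall, about 0.11 kg. Origin: centre of its underside; z points up through the lid
- peg: pink clothes peg lying flat, 15 mm (x) by 72 mm (y) by 12 mm high, 0.02 kg. Origin: centre of its underside; y along its length, z up
- black_case: small matt black plastic case lying flat, 36 mm (x) by 60 mm (y) by 22 mm high, about 0.08 kg. Origin: centre of its underside; y along its length, z up
- tea_light: tea light in a light metal cup with a black wick, a cylinder 38 mm in diameter and 15 mm high, 0.03 kg. Origin: centre of its underside; z up
- spice_tray: dark wooden tray, fixed in place, outer size 100 mm (x) by 160 mm (y) by 30 mm high, walls and floor 5 mm thick. A wall 5 mm thick across the middle (at its y = 0) parts it into two equal open bays, one toward +y and one toward -y, their centres 39 mm from the tray's centre. Origin: centre of its underside; z up
- odds_box: blue open box, fixed in place, outer size 115 mm (x) by 170 mm (y) by 25 mm high, walls and floor 5 mm thick, one undivided space. Origin: centre of its underside; y along its length, z up
- coaster: round cork coaster, fixed in place, 88 mm in diameter and 8 mm thick. Origin: centre of its underside; z up
- timer: wind-up kitchen timer, red above and white below, round, 70 mm in diameter and 64 mm high, loose; it stands among the things to sort and is to be left alone. Origin: centre of its underside; z up

How it is judged:
At the end, for the whole second after the job is handed in: Each jar upright (0.12 rad) on the floor of its own bay of the wooden tray; peg and case flat (0.12 rad) on the floor of the blue box; tea light flat on the coaster within 15 mm of its centre; timer upright within 25 mm of its start; all released and at rest (z of jar_yellow in the frame of spice_tray between 0.002 and 0.01 m and angle between each of jar_yellow, jar_blue, peg, black_case, tea_light, timer's own z axis and vertical below 0.12 rad and linear speed of each of jar_yellow, jar_blue, peg, black_case, tea_light below 0.02 m/s and angular speed of each of jar_yellow, jar_blue, peg, black_case, tea_light below 0.2 rad/s and z of jar_blue in the frame of spice_tray between 0.002 and 0.01 m and ((x of jar_yellow in the frame of spice_tray between -0.03 and 0.03 m and y of jar_yellow in the frame of spice_tray between 0.015 and 0.065 m and x of jar_blue in the frame of spice_tray between -0.03 and 0.03 m and y of jar_blue in the frame of spice_tray between -0.065 and -0.015 m) or (x of jar_yellow in the frame of spice_tray between -0.03 and 0.03 m and y of jar_yellow in the frame of spice_tray between -0.065 and -0.015 m and x of jar_blue in the frame of spice_tray between -0.03 and 0.03 m and y of jar_blue in the frame of spice_tray between 0.015 and 0.065 m)) and x of peg in the frame of odds_box between -0.05 and 0.05 m and y of peg in the frame of odds_box between -0.08 and 0.08 m and z of peg in the frame of odds_box between 0.002 and 0.01 m and x of black_case in the frame of odds_box between -0.05 and 0.05 m and y of black_case in the frame of odds_box between -0.08 and 0.08 m and z of black_case in the frame of odds_box between 0.002 and 0.01 m and horizontal distance between tea_light and coaster below 0.015 m and z of tea_light in the frame of coaster between 0.005 and 0.011 m and distance of timer from where it was at the start of the episode below 0.025 m); the robot touches nothing.
It fails at once if the kitchen timer is knocked over or moved more than 40 mm (distance of timer from where it was at the start of the episode above 0.04 m or angle between timer's own z axis and vertical above 0.5 rad).
It also fails if it takes over 118 s, if anything falls off the work surface, if the arm or the gripper's body presses on something with over 40 N, if the wrist force passes 120 N, or if a joint passes its speed limit or range.

ROBOT

A 7-joint arm with a two-finger parallel gripper is mounted at the origin on a cart in front of the work surface, level with it; the furniture and walls round the work are solid. World frame = base frame: x ahead of the robot, y to its left, z up, the work surface at z = 0. Lengths are in m, angles in rad, forces in N, time in s.
With the tool pointing down it reaches from about 0.425 to 0.875 m from the base axis. Payload 4.7 kg.
Tool frame: the origin (TCP) lies midway between the tips of the shut fingers; the grasp point (between the pads) lies 19 mm behind it; z points along the fingers, y is the line along which they close (so a half turn about z gives the same grasp; the last joint's range is limited). The gripper opens to 87 mm and grips with 3 to 60 N. Pads are 19 mm wide; open, the fingers measure 117 mm over their backs; the gripper's body (75 mm by 190 mm) begins 51 mm behind the grasp point.
Start: joints at [-1.247, 0.321, -0.07, 1.45, 0.023, 1.371, -0.057], TCP at [0.198, 0.619, 0.223] pointing down, gripper open.
Joint ranges: [-2.86, 2.86], [-0.3, 2.09], [-1.38, 1.24], [0.06, 2.45], [-1.56, 4.7], [0.09, 2.05], [-2.69, 2.69]. Speed limits (rad/s): [2.57, 2.57, 3.14, 3.14, 3.14, 3.14, 3.14].

INTERFACE

Orientations are given as a rotation vector (axis times angle).
In Python, from bench import ctrl gives the robot as it stands. The module is installed in compiled form; this text tells all that it offers.
- The arm moves only by the shell command python3 -m handwheel 'ROWS' [FORCE]. ROWS is JSON, a list of rows, each a list of 7 numbers: the finger opening in m, from 0 to 0.087, then the shift along the tool's x, y, z in m, then the turn, a rotation vector about the tool's x, y, z in degrees. A call has 1 to 12 rows; each row shifts and turns the commanded pose from where the row before left it, along the tool's axes as they then stand; what a row does not reach is not made up. A row lasts 1/8 s, in which the tool goes at most 62.5 mm and 10.7 degrees, less where a joint would pass 70% of its speed; a pose out of reach is approached as far as the arm can. A call is refused whole if a number of a shift passes 0.0625 or a number of a turn 10.7, either way. A call with a gripper value outside its range is refused whole. The fingers move at their own pace and stop on an object; FORCE is the grip in N (left out, the last holds). Time passes only in rows, so rows that do not move let the fingers close. It gives the time, the measured TCP pose, the force, the opening and the grip force at its end, in the units of the state.
- ctrl.get_state(): the state, without advancing time (a new reading comes with each control period).
- ctrl.get_image(name): name is "scene" or "top" or "wrist"; returns (picture, depth): 420x560x3 uint8, blue, green, red; 420x560 float32, m along the optical axis (not along the pixel's ray), 0 where there is no reading.
- ctrl.camera_info(name): a dict with "intrinsics" (3x3 intrinsics, pixels), "R" (3x3) and "t" (3): a world point X has camera coordinates R X + t. Camera axes: x right, y down, z forward; pixel columns grow to the right and rows downward; lengths in m; the calibration is good to about 2 mm. A picture is of the moment at which its call begins: read the wrist's pose just before it. camera_info takes no time and is no camera call; for the wrist camera it gives the pose at the moment of the call.
- ctrl.close_job(): hands the job in; it is judged then, once.
The state is a dict: "time": time; "joint_positions": joint angles; "qd": joint speeds; "joint_torque": joint torques, N m; "position": TCP position; "tool_rot": TCP orientation; "ft_force": force on the tool from outside, world axes, zero at the start; "torque": the same for the moment, N m; "grip_width": opening from 0.0 (shut) to 1.0 (fully open); "grip_force": force on a finger pad.
Only numpy, scipy, OpenCV 4.12 (cv2) and the standard library are available. Lean on these libraries where they do the work, as an engineer would, in place of code of your own. Each camera call takes 0.05 s, during which the arm holds its last target. There are 200 camera calls.

## Working session

There is one attempt and no reset: what is moved stays moved. The work goes in short steps, Python scripts to look and compute and a shell command to move; the robot and the scene stay as the last step left them, time stands still between calls to the robot, and variables do not carry over. Pictures are saved under pics/ and viewed, at most 14 in all, crops included, and the job is handed in when it is done.

```bash
mkdir -p pics; cat > h.py <<'E'
import numpy as np, cv2
from bench import ctrl
from scipy.spatial.transform import Rotation as Ro
def snap(n,f):
    ci=ctrl.camera_info(n); im,d=ctrl.get_image(n)
    cv2.imwrite(f'pics/{f}.png',im); np.savez(f'{f}.npz',im=im,d=d,K=ci['intrinsics'],R=ci['R'],t=ci['t'])
def pt(f,u,v,z=None):
    a=np.load(f+'.npz'); K,R,t=a['K'],a['R'],a['t']
    r=np.linalg.inv(K)@[u,v,1]
    if z is None: return R.T@(r*a['d'][int(v),int(u)]-t)
    o=-R.T@t; w=R.T@r; return o+w*(z-o[2])/w[2]
def cloud(f):
    a=np.load(f+'.npz'); v,u=np.mgrid[:420,:560]
    p=np.stack([u,v,np.ones_like(u)],-1)@np.linalg.inv(a['K']).T*a['d'][...,None]
    return (p-a['t'])@a['R']
E
python3 - <<'E'
from h import *
snap('top','top'); snap('scene','scene')
s=ctrl.get_state(); print(s); print(Ro.from_rotvec(s['tool_rot']).as_matrix().round(3))
for n in ('top','scene','wrist'):
    c=ctrl.camera_info(n); print(n,(-c['R'].T@c['t']).round(3),c['R'].round(2).tolist())
E
```

```text
{'time': 0.1, 'joint_positions': array([-1.24690967,  0.32174001, -0.07005294,  1.45154025,  0.02262439,
        1.37081421, -0.05690518]), 'qd': array([ 0.00061001, -0.00100907, -0.00030298, -0.00209868,  0.00069727,
       -0.00137512,  0.00137682]), 'joint_torque': array([-4.79899563e-05, -4.92576742e+01, -4.05505160e-01, -3.13399386e+01,
       -6.41000387e-02,  3.94914486e-02,  6.53603661e-05]), 'position': array([0.19807903, 0.61856466, 0.22158282]), 'tool_rot': array([-4.84651311e-01, -3.10384329e+00,  2.68662585e-03]), 'ft_force': array([-0.13758804, -0.62970198,  0.46562678]), 'torque': array([-0.00715417,  0.01612233, -0.01778147]), 'grip_force': 0.0, 'grip_width': 0.9988109568831726}
[[-0.952  0.305 -0.   ]
 [ 0.305  0.952 -0.002]
 [-0.    -0.002 -1.   ]]
top [0.307 0.071 1.04 ] [[0.03, -1.0, 0.0], [-0.98, -0.03, -0.19], [0.19, 0.0, -0.98]]
scene [-0.153 -0.524  0.661] [[0.68, -0.73, 0.01], [-0.41, -0.39, -0.82], [0.6, 0.56, -0.57]]
wrist [0.134 0.638 0.384] [[0.3, 0.95, -0.0], [0.92, -0.3, 0.24], [0.23, -0.08, -0.97]]
```

View pics/top.png

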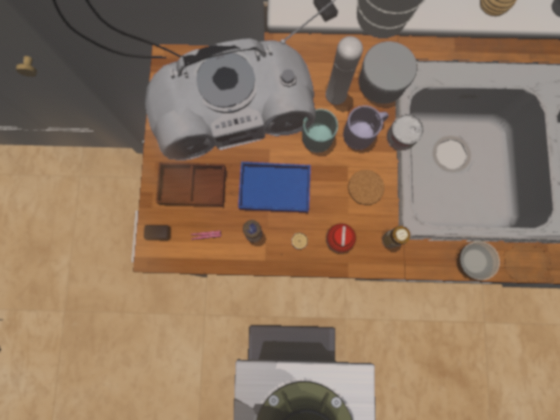

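View pics/scene.png

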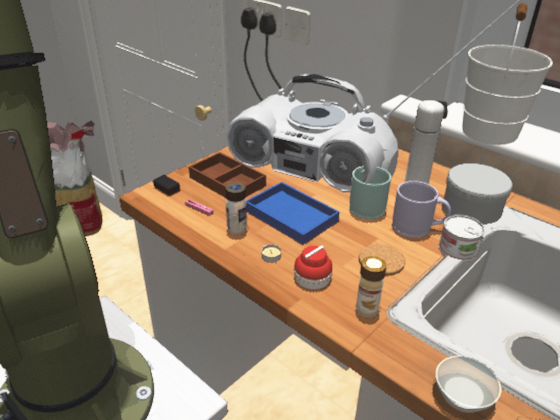

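The top view shows the case (157,232), peg (207,235), blue jar (254,233), tea light (299,241), timer (341,237), yellow jar (397,237), tray (192,185), box (275,187) and coaster (366,187). The scene view confirms both jars are standing and that the boombox and mugs are behind. Next I'll measure each one.

```bash
python3 - <<'E'
from h import *
C=cloud('top')
def rep(n,u0,u1,v0,v1,zmin,zmax):
    P=C[v0:v1,u0:u1]; m=(P[...,2]>zmin)&(P[...,2]<zmax); m=m.astype(np.uint8)
    q=P[m>0]; 
    if len(q)<4: print(n,len(q)); return
    r=cv2.minAreaRect((q[:,:2]*1000).astype(np.float32))
    print(n,len(q),'mean',q.mean(0).round(4),'rect',np.round(r[0],1),np.round(r[1],1),round(r[2],1),'zmed/max',np.median(q[:,2]).round(4),q[:,2].max().round(4))
rep('case',140,175,220,245,.012,.05)
rep('peg',188,226,226,244,.006,.05)
rep('blue',240,268,215,250,.09,.15)
rep('tea',288,312,230,252,.008,.05)
rep('timer',322,360,218,256,.02,.1)
rep('yel',384,412,222,255,.09,.15)
rep('tray',154,230,158,212,.018,.06)
rep('box',236,314,160,215,.015,.06)
rep('coaster',342,388,166,208,.004,.03)
rep('table',225,236,220,250,-.02,.02)
rep('boombox',145,320,35,162,.03,.4)
rep('mug1',300,340,108,158,.03,.4)
rep('mug2',344,390,105,155,.03,.4)
E
```

```text
case 378 mean [0.439  0.356  0.0206] rect [439.3 357.5] [34.2 60.9] 0.9 zmed/max 0.0209 0.0255
peg 141 mean [0.4367 0.2367 0.0099] rect [436.3 240.2] [13.7 72.3] 7.4 zmed/max 0.0099 0.0138
blue 279 mean [0.4401 0.1254 0.1044] rect [440.4 126. ] [39.7 38.5] 48.3 zmed/max 0.1047 0.1096
tea 95 mean [0.4289 0.0156 0.0105] rect [428.6  16.4] [35.8 35.8] 0.7 zmed/max 0.0097 0.0174
timer 695 mean [ 0.4329 -0.0778  0.0491] rect [434.9 -80.8] [65.9 68. ] 0.7 zmed/max 0.0469 0.0673
yel 290 mean [ 0.4356 -0.1993  0.1042] rect [ 436.4 -200.4] [38.4 38.7] 30.1 zmed/max 0.1049 0.1109
tray 746 mean [0.5625 0.2855 0.0277] rect [566.  281.4] [160.6 116.4] 90.0 zmed/max 0.028 0.0547
box 579 mean [0.5577 0.0787 0.0234] rect [557.6  78.7] [169.7 116. ] 88.6 zmed/max 0.0238 0.0304
coaster 973 mean [ 0.5654 -0.1456  0.0081] rect [ 573.  -143.8] [ 92.9 101.1] 85.4 zmed/max 0.0081 0.0144
table 329 mean [ 4.405e-01  1.839e-01 -4.000e-04] rect [440.7 183.9] [71.5 24.9] 2.4 zmed/max -0.0005 0.0056
boombox 16130 mean [0.7442 0.1863 0.121 ] rect [796.3 193.2] [339.4 419.2] 6.6 zmed/max 0.1276 0.2116
mug1 917 mean [ 0.6941 -0.0174  0.0733] rect [692.6 -24.1] [85.  81.1] 32.3 zmed/max 0.0747 0.1357
mug2 849 mean [ 0.7031 -0.132   0.0649] rect [ 708.7 -132.6] [80.1 99.5] 60.3 zmed/max 0.0676 0.0924
```

```bash
python3 - <<'E'
from h import *
A={n:cloud(n).reshape(-1,3) for n in('top','scene')}
th=dict(case=(.439,.357,.05,.012),peg=(.4365,.238,.05,.006),blue=(.44,.126,.035,.085),tea=(.4286,.016,.03,.009),yel=(.436,-.2,.035,.085),tray=(.56,.283,.1,.02),box=(.558,.079,.1,.017),coaster=(.568,-.145,.055,.005))
for k,(x,y,r,z) in th.items():
  for n in A:
    P=A[n]; q=P[(abs(P[:,0]-x)<(r if k not in('tray','box') else .062))&(abs(P[:,1]-y)<r)&(P[:,2]>z)&(P[:,2]<.13)]
    if k=='tray':q=q[q[:,2]<.04]
    c=cv2.minAreaRect((q[:,:2]*1000).astype(np.float32))
    print(k,n,len(q),np.round(c[0],1),np.round(c[1],1),round(c[2],1),'z med,p95',np.percentile(q[:,2],[50,95]).round(4))
P=A['top']; 
for y in np.arange(-.2,.44,.04):
  q=P[(abs(P[:,1]-y)<.02)&(P[:,2]>.06)&(P[:,0]>.5)&(P[:,0]<.9)]
  if len(q): print('y',y.round(2),'min x',q[:,0].min().round(3))
E
```

```text
case top 378 [439.3 357.5] [34.2 60.9] 0.9 z med,p95 [0.0209 0.024 ]
case scene 275 [437.5 357. ] [38.  63.4] 4.4 z med,p95 [0.0209 0.0237]
peg top 141 [436.3 240.2] [13.7 72.3] 7.4 z med,p95 [0.0099 0.0132]
peg scene 151 [435.3 241.3] [16.3 73.9] 7.9 z med,p95 [0.0101 0.0129]
blue top 285 [440.4 126. ] [39.7 38.5] 48.3 z med,p95 [0.1046 0.1074]
blue scene 347 [439.2 125.9] [41.2 41.8] 16.9 z med,p95 [0.1036 0.107 ]
tea top 57 [428.6  16.4] [35.8 35.8] 0.7 z med,p95 [0.0107 0.0166]
tea scene 134 [427.5  17. ] [40.7 36.7] 42.8 z med,p95 [0.0121 0.0161]
yel top 305 [ 436.1 -200.9] [39.4 38.8] 85.9 z med,p95 [0.1048 0.1077]
yel scene 545 [ 435.7 -200.6] [39.6 40.5] 78.9 z med,p95 [0.1042 0.1067]
tray top 687 [564.8 281.4] [160.6 114.1] 90.0 z med,p95 [0.0282 0.0329]
tray scene 776 [563.4 282.2] [164.4 116.3] 89.7 z med,p95 [0.0265 0.0317]
box top 556 [557.6  78.7] [169.7 116. ] 88.6 z med,p95 [0.0239 0.0272]
box scene 844 [557.3  80.1] [173.6 120.1] 89.0 z med,p95 [0.0228 0.0263]
coaster top 919 [ 568.2 -145.1] [89.6 91.7] 85.4 z med,p95 [0.0082 0.0113]
coaster scene 770 [ 569.6 -143.7] [79.3 88.6] 5.8 z med,p95 [0.0082 0.0101]
y -0.2 min x 0.674
y -0.16 min x 0.663
y -0.12 min x 0.66
y -0.08 min x 0.671
y -0.04 min x 0.65
y 0.0 min x 0.651
y 0.04 min x 0.693
y 0.08 min x 0.684
y 0.12 min x 0.667
y 0.16 min x 0.656
y 0.2 min x 0.646
y 0.24 min x 0.638
y 0.28 min x 0.623
y 0.32 min x 0.61
y 0.36 min x 0.62
y 0.4 min x 0.704
```

```bash
python3 -m handwheel '[[0.087,-0.04,-0.04,0,0,0,-9],[0.087,-0.04,-0.04,0,0,0,-8.8],[0.087,-0.04,-0.05,0,0,0,0],[0.087,-0.04,-0.05,0,0,0,0],[0.087,-0.04,-0.03,0,0,0,0]]' 20
```

```text
time: 0.72
position: [0.377, 0.3929, 0.2225]
tool_rot: [0.001, 3.142, -0.001]
ft_force: [0.3, 0.1, -1.0]
grip_width: 1.004
grip_force: 0.0
```

Both views agree within about 2 mm on heights and positions: tray y 0.2815, box (0.5575,0.079), coaster (0.569,−0.1445). I'll go over the case and check with the wrist camera.

```bash
python3 -m handwheel '[[0.087,-0.031,-0.018,0.03,0,0,0],[0.087,-0.031,-0.018,0.03,0,0,0],[0.087,0,0,0,0,0,0]]' && python3 - <<'E'
from h import *
snap('wrist','w1'); print(ctrl.get_state()['position'].round(4))
P=cloud('w1').reshape(-1,3)
def rep(k,x,y,rx,ry,z0,z1):
    q=P[(abs(P[:,0]-x)<rx)&(abs(P[:,1]-y)<ry)&(P[:,2]>z0)&(P[:,2]<z1)]
    if len(q)<5: print(k,len(q));return
    c=cv2.minAreaRect((q[:,:2]*1000).astype(np.float32)); print(k,len(q),np.round(c[0],1),np.round(c[1],1),round(c[2],1),np.percentile(q[:,2],[5,50,95]).round(4))
rep('case',.439,.357,.04,.05,.01,.04);rep('peg',.436,.24,.03,.05,.006,.03)
rep('tray',.558,.2815,.06,.1,.024,.035)
E
```

```text
time: 1.1
position: [0.439, 0.3555, 0.1594]
tool_rot: [-0.008, -3.138, 0.008]
ft_force: [-0.5, 0.8, 0.2]
grip_width: 0.997
grip_force: 0.0
[0.4378 0.358  0.161 ]
case 2300 [438.2 358.6] [35.8 60.1] 1.0 [0.0174 0.0214 0.0228]
peg 814 [435.7 241.2] [13.4 72.7] 8.0 [0.0083 0.0104 0.0116]
tray 352 [549.9 320.6] [44.4 82.3] 0.9 [0.0251 0.0266 0.0304]
```

View pics/w1.png

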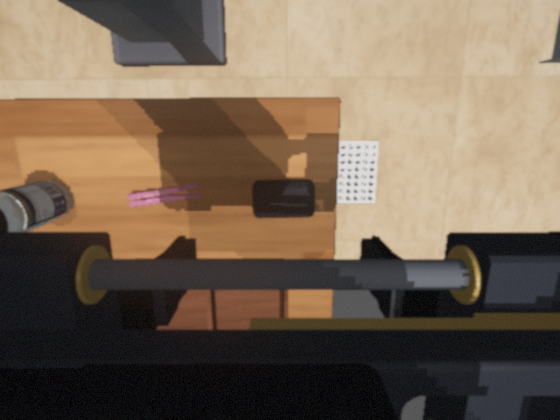

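The wrist view shows the case at (284,198), the peg at (163,195), the counter edge at column 338, and a white grille at (358,172). I'll check how high the grille is, because the left finger comes down near it.

```bash
python3 - <<'E'
from h import *
for u,v in((358,172),(345,150),(372,195),(334,150),(332,200),(343,200),(355,300)): print(u,v,pt('w1',u,v).round(3))
E
```

```text
358 172 [ 0.534  0.649 -0.893]
345 150 [ 0.453  0.597 -0.894]
372 195 [ 0.622  0.707 -0.895]
334 150 [ 0.393  0.409 -0.002]
332 200 [0.443 0.408 0.   ]
343 200 [ 0.642  0.598 -0.899]
355 300 [ 0.937  0.608 -0.67 ]
```

The grille is on the floor, so I can descend on the case.

```bash
python3 -m handwheel '[[0.087,0,0.001,0.04,0,0,0],[0.087,0,0,0.04,0,0,0],[0.087,0,0,0.04,0,0,0],[0.087,0,0,0.032,0,0,0],[0.087,0,0,0,0,0,0],[0.04,0,0,0,0,0,0],[0.04,0,0,0,0,0,0],[0.04,0,0,0,0,0,0],[0.04,0,0,0,0,0,0]]' 20
```

```text
time: 2.28
position: [0.4383, 0.361, 0.0116]
tool_rot: [-0.001, 3.141, 0.001]
ft_force: [-1.4, -0.9, 4.2]
grip_width: 0.689
grip_force: 20.0
```

```bash
python3 -m handwheel '[[0.04,0,0,-0.03,0,0,0],[0.04,0,0,-0.05,0,0,0],[0.04,0,0,-0.05,0,0,0],[0.04,-0.02,-0.05,0,0,0,0],[0.04,-0.025,-0.05,0,0,0,0],[0.04,-0.025,-0.05,0,0,0,0],[0.04,-0.025,-0.05,0,0,0,0],[0.04,-0.024,-0.05,0,0,0,0],[0.04,0,-0.0515,0,0,0,0],[0.04,0,0,0,0,0,0]]' && python3 -c "
from bench import ctrl
for i in range(3): s=ctrl.get_state(); print(s['position'].round(4),s['grip_width'])"
```

```text
time: 3.52
position: [0.5571, 0.0529, 0.1405]
tool_rot: [-0.013, -3.141, 0.004]
ft_force: [0.3, 0.4, -1.3]
grip_width: 0.687
grip_force: 20.0
[0.5571 0.0529 0.1405] 0.6873029522988358
[0.5571 0.0529 0.1405] 0.6873029522988358
[0.5571 0.0529 0.1405] 0.6873029522988358
```

```bash
python3 -m handwheel '[[0.04,0,0.002,0.05,0,0,0],[0.04,0,0,0.05,0,0,0],[0.04,0,0,0.02,0,0,0],[0.04,0,0,0.004,0,0,0],[0.04,0,0,0,0,0,0],[0.072,0,0,0,0,0,0],[0.072,0,0,0,0,0,0],[0.072,0,0,-0.04,0,0,0],[0.072,0,0,-0.06,0,0,0],[0.072,0,0,-0.02,0,0,0]]'
```

```text
time: 4.78
position: [0.5595, 0.0616, 0.1411]
tool_rot: [-0.001, 3.135, 0.003]
ft_force: [-0.2, -0.5, 0.6]
grip_width: 0.831
grip_force: 0.0
```

```bash
python3 -m handwheel '[[0.06,0,0.045,0,0,0,0],[0.06,0.03,0.046,0,0,0,0],[0.06,0.045,0.046,0,0,0,0],[0.06,0.0465,0.045,0,0,0,0],[0.05,0,0,0,0,0,10.3],[0.05,0,0,0,0,0,10.3],[0.05,0,0,0,0,0,10.3],[0.05,0,0,0,0,0,10.3],[0.05,0,0,0,0,0,10.3],[0.05,0,0,0,0,0,10.3],[0.05,0,0,0,0,0,10.3],[0.05,0,0,0,0,0,10.3]]' && python3 -m handwheel '[[0.05,0,0,0,0,0,0],[0.05,0,0,0,0,0,0]]' && python3 - <<'E'
from h import *
s=ctrl.get_state();print(Ro.from_rotvec(s['tool_rot']).as_matrix().round(3).tolist(),s['joint_positions'].round(2))
snap('wrist','w2'); P=cloud('w2').reshape(-1,3)
q=P[(abs(P[:,0]-.436)<.03)&(abs(P[:,1]-.24)<.05)&(P[:,2]>.006)&(P[:,2]<.03)]
if len(q)>9: print(len(q),cv2.minAreaRect((q[:,:2]*1000).astype(np.float32)))
E
```

```text
time: 6.28
position: [0.4384, 0.2405, 0.1369]
tool_rot: [2.075, 2.358, 0.001]
ft_force: [0.1, 0.7, -0.5]
grip_width: 0.579
grip_force: 0.0
time: 6.52
position: [0.4383, 0.2404, 0.1367]
tool_rot: [2.065, 2.368, 0.001]
ft_force: [0.5, -0.1, -0.2]
grip_width: 0.575
grip_force: 0.0
[[-0.136, 0.991, 0.0], [0.991, 0.136, 0.0], [0.0, 0.0, -1.0]] [-0.78  0.06  0.23  1.93 -0.02  1.15 -0.4 ]
863 ((435.1142883300781, 241.15087890625), (12.858534812927246, 72.22188568115234), 8.044637680053711)
```

```bash
python3 -m handwheel '[[0.05,0,-0.002,0.05,0,0,0],[0.05,0,0,0.05,0,0,0],[0.05,0,0,0.025,0,0,0],[0.05,0,0,0.007,0,0,0],[0.05,0,0,0,0,0,0],[0.005,0,0,0,0,0,0],[0.005,0,0,0,0,0,0],[0.005,0,0,0,0,0,0],[0.005,0,0,0,0,0,0],[0.005,0,0,0,0,0,0]]' 15
```

```text
time: 7.82
position: [0.4364, 0.2402, 0.0048]
tool_rot: [2.068, 2.365, 0.001]
ft_force: [-0.8, -0.6, 1.0]
grip_width: 0.169
grip_force: 15.0
```

```bash
python3 -m handwheel '[[0.005,0,0,-0.035,0,0,0],[0.005,0,0,-0.05,0,0,0],[0.005,0,0,-0.05,0,0,-10.3],[0.005,0,0,0,0,0,-10.3],[0.005,0,0,0,0,0,-10.3],[0.005,0,0,0,0,0,-10.3],[0.005,0,0,0,0,0,-10.3],[0.005,0,0,0,0,0,-10.3],[0.005,0,0,0,0,0,-10.3],[0.005,0,0,0,0,0,-10.3],[0.005,-0.04,-0.035,0,0,0,0],[0.005,-0.04,-0.04,0,0,0,0]]' && python3 -m handwheel '[[0.005,-0.0415,-0.038,0,0,0,0],[0.005,0,0,0,0,0,0],[0.005,0,0,0,0,0,0]]' && python3 - <<'E'
from h import *
snap('top','t2'); snap('wrist','w3'); print(ctrl.get_state()['tool_rot'])
P=cloud('t2').reshape(-1,3)
q=P[(abs(P[:,0]-.5575)<.05)&(abs(P[:,1]-.06)<.05)&(P[:,2]>.016)&(P[:,2]<.035)]
print(len(q),q.mean(0) if len(q) else 0)
a=cv2.imread('pics/t2.png')[140:260,130:420]; cv2.imwrite('pics/t2c.png',cv2.resize(a,None,fx=2.7,fy=2.7,interpolation=cv2.INTER_CUBIC))
E
```

```text
time: 9.32
position: [0.517, 0.1653, 0.1397]
tool_rot: [-0.006, 3.141, 0.001]
ft_force: [0.3, 1.4, -0.4]
grip_width: 0.17
grip_force: 15.0
time: 9.7
position: [0.5573, 0.1276, 0.1391]
tool_rot: [0.001, -3.14, -0.0]
ft_force: [-0.7, 0.2, 0.0]
grip_width: 0.17
grip_force: 15.0
[ 5.03744194e-03 -3.14069674e+00 -1.05148212e-03]
29 [0.55630516 0.03495795 0.02644503]
```

View pics/t2c.png

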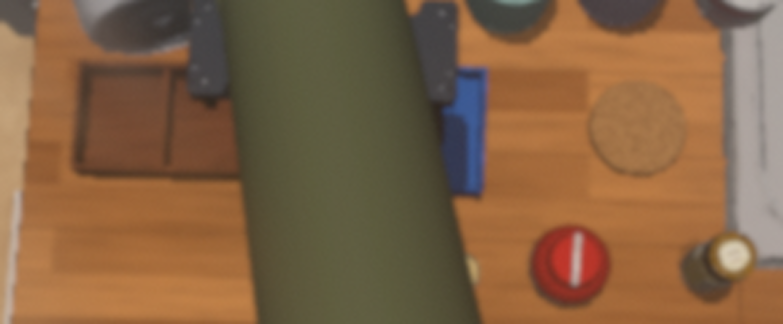

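View pics/w3.png

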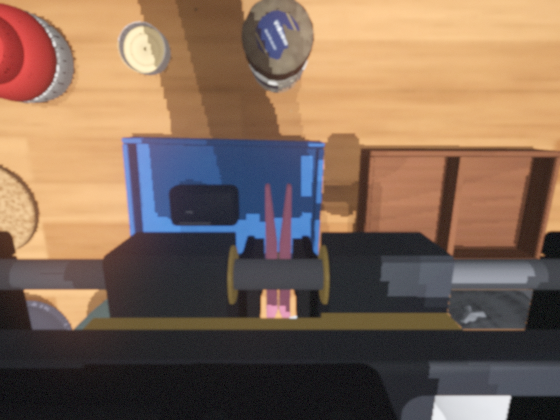

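The arm blocks the top view. The wrist view shows the case flat in the box at (205,205), its right end at column 240, and the peg held over the +y end. I'll measure the gap.

```bash
python3 - <<'E'
from h import *
print('case L/R ends',pt('w3',171,205,.027).round(4),pt('w3',239,205,.027).round(4),'near/far',pt('w3',205,186,.027).round(4),pt('w3',205,223,.027).round(4))
print('box inner L/R',pt('w3',133,150,.025).round(4),pt('w3',319,150,.025).round(4),'front',pt('w3',225,145,.025).round(4))
print('tray outer',pt('w3',364,152,.03).round(4),pt('w3',553,152,.03).round(4),'mid',pt('w3',452,157,.03).round(4))
P=cloud('w3').reshape(-1,3); q=P[(abs(P[:,0]-.5575)<.05)&(abs(P[:,1]-.05)<.042)&(P[:,2]>.022)&(P[:,2]<.035)&(P[:,0]>.515)]
print(len(q),q.min(0).round(4),q.max(0).round(4),np.median(q,axis=0).round(4))
P=cloud('w3');print(P[190:230:8,205].round(4))
E
```

```text
case L/R ends [0.5553 0.0349 0.027 ] [0.5552 0.0938 0.027 ] near/far [0.5385 0.0653 0.027 ] [0.5715 0.0635 0.027 ]
box inner L/R [0.5085 0.0061 0.025 ] [0.5081 0.1619 0.025 ] front [0.5042 0.0833 0.025 ]
tray outer [0.5093 0.1984 0.03  ] [0.509  0.3543 0.03  ] mid [0.5133 0.2715 0.03  ]
2575 [0.5393 0.0319 0.022 ] [0.5745 0.0913 0.029 ] [0.5562 0.0621 0.0265]
[[0.5423 0.0648 0.0258]
 [0.5492 0.0646 0.0264]
 [0.5561 0.0644 0.0273]
 [0.5634 0.0639 0.0266]
 [0.5703 0.0638 0.0278]]
```

```bash
python3 -m handwheel '[[0.005,0,0,0.05,0,0,0],[0.005,0,0,0.05,0,0,0],[0.005,0,0,0.022,0,0,0],[0.005,0,0,0.006,0,0,0],[0.005,0,0,0,0,0,0],[0.026,0,0,0,0,0,0],[0.026,0,0,0,0,0,0],[0.026,0,0,-0.04,0,0,0],[0.026,0,0,-0.06,0,0,0],[0.026,0,0,-0.03,0,0,0]]'
```

```text
time: 11.05
position: [0.5598, 0.1275, 0.1459]
tool_rot: [-0.001, 3.136, 0.003]
ft_force: [-0.0, 0.1, -0.2]
grip_width: 0.301
grip_force: 0.0
```

```bash
python3 -m handwheel '[[0.08,0.04,0,0,0,0,0],[0.08,0.04,0,0,0,0,0],[0.08,0.038,-0.001,0,0,0,0],[0.08,0,0,0.04,0,0,0],[0.08,0,0,0.041,0,0,0],[0.08,0,0,0,0,0,0],[0.03,0,0,0,0,0,0],[0.03,0,0,0,0,0,0],[0.03,0,0,0,0,0,0],[0.03,0,0,0,0,0,0],[0.03,0,0,0,0,0,0]]' 25
```

```text
time: 12.42
position: [0.44, 0.1262, 0.0608]
tool_rot: [-0.001, 3.141, 0.0]
ft_force: [1.1, -0.1, 1.3]
grip_width: 0.467
grip_force: 24.9
```

```bash
python3 - <<'E'
from h import *
for n in('top','scene','w1','w3'):
    P=cloud(n).reshape(-1,3)
    q=P[(P[:,0]>.525)&(P[:,0]<.595)&(P[:,1]>.18)&(P[:,1]<.38)&(P[:,2]>.022)&(P[:,2]<.034)]
    h,e=np.histogram(q[:,1],np.arange(.18,.38,.005)); print(n,[(round(b,3),int(c)) for b,c in zip(e,h) if c])
    q=P[(P[:,0]>.48)&(P[:,0]<.53)&(P[:,1]>.22)&(P[:,1]<.34)&(P[:,2]>.022)&(P[:,2]<.034)]
    if len(q): print('  front wall x',np.percentile(q[:,0],[5,50,95]).round(4))
E
python3 -m handwheel '[[0.03,0,0,-0.04,0,0,0],[0.03,0,0,-0.05,0,0,0],[0.03,0,0,-0.03,0,0,0]]'
```

```text
top [(np.float64(0.2), 53), (np.float64(0.205), 10), (np.float64(0.275), 25), (np.float64(0.28), 43), (np.float64(0.355), 60), (np.float64(0.36), 14)]
  front wall x [0.5085 0.5107 0.5232]
scene [(np.float64(0.2), 61), (np.float64(0.205), 17), (np.float64(0.275), 12), (np.float64(0.28), 48), (np.float64(0.285), 9), (np.float64(0.35), 1), (np.float64(0.355), 55), (np.float64(0.36), 26)]
  front wall x [0.5066 0.5088 0.5207]
w1 [(np.float64(0.275), 3), (np.float64(0.28), 215), (np.float64(0.285), 12), (np.float64(0.355), 84), (np.float64(0.36), 56)]
  front wall x [0.5286 0.5292 0.5299]
w3 [(np.float64(0.2), 335), (np.float64(0.205), 134), (np.float64(0.275), 156), (np.float64(0.28), 468), (np.float64(0.285), 15), (np.float64(0.355), 824), (np.float64(0.36), 124)]
  front wall x [0.5077 0.5106 0.524 ]
time: 12.8
position: [0.4405, 0.1263, 0.1828]
tool_rot: [-0.001, 3.139, 0.002]
ft_force: [-0.2, 0.6, -1.5]
grip_width: 0.465
grip_force: 24.9
```

```bash
python3 -m handwheel '[[0.03,-0.03,0.045,0,0,0,0],[0.03,-0.04,0.05,0,0,0,0],[0.03,-0.037,0.05,0,0,0,0],[0.03,0,0.0495,0,0,0,0],[0.03,0,0,0.03,0,0,0],[0.03,0,0,0.05,0,0,0],[0.03,0,0,0.025,0,0,0],[0.03,0,0,0.0085,0,0,0],[0.03,0,0,0,0,0,0]]'
```

```text
time: 13.92
position: [0.546, 0.3196, 0.0674]
tool_rot: [-0.001, 3.141, 0.0]
ft_force: [0.2, 0.2, -1.0]
grip_width: 0.46
grip_force: 25.0
```

```bash
python3 -m handwheel '[[0.045,0,0,0.001,0,0,0],[0.058,0,0,0,0,0,0],[0.058,0,0,0,0,0,0],[0.058,0,0,-0.04,0,0,0],[0.058,0,0,-0.05,0,0,0],[0.058,0,0,-0.02,0,0,0]]'
```

```text
time: 14.68
position: [0.5474, 0.3203, 0.1799]
tool_rot: [-0.001, 3.137, 0.005]
ft_force: [-0.2, -0.0, -0.8]
grip_width: 0.661
grip_force: 0.0
```

```bash
python3 -m handwheel '[[0.07,0.02,-0.05,0,0,0,0],[0.07,0.03,-0.06,0,0,0,0],[0.07,0.03,-0.06,0,0,0,0],[0.07,0.031,-0.06,0,0,0,0],[0.07,0,-0.06,0,0,0,0],[0.07,0,-0.06,0,0,0,0],[0.07,0,-0.06,0,0,0,0],[0.07,0,-0.06,0,0,0,0],[0.07,0,-0.051,0,0,0,0],[0.07,0,0,0,0,0,0],[0.07,0,0,0,0,0,0]]' && python3 - <<'E'
from h import *
snap('top','t3'); P=cloud('t3').reshape(-1,3)
def rep(k,x,y,rx,ry,z0,z1):
    q=P[(abs(P[:,0]-x)<rx)&(abs(P[:,1]-y)<ry)&(P[:,2]>z0)&(P[:,2]<z1)]
    c=cv2.minAreaRect((q[:,:2]*1000).astype(np.float32)); print(k,len(q),np.round(c[0],1),np.round(c[1],1),round(c[2],1),np.percentile(q[:,2],[5,50,95]).round(4))
rep('bluejar',.547,.32,.04,.04,.09,.13)
rep('case',.556,.055,.03,.036,.018,.04)
rep('peg',.5575,.127,.045,.02,.0125,.03)
a=cv2.imread('pics/t3.png')[140:260,130:420]; cv2.imwrite('pics/t3c.png',cv2.resize(a,None,fx=2.7,fy=2.7,interpolation=cv2.INTER_CUBIC))
E
```

```text
time: 16.05
position: [0.4414, -0.1882, 0.1756]
tool_rot: [0.002, -3.141, -0.001]
ft_force: [0.8, 0.8, 0.5]
grip_width: 0.804
grip_force: 0.0
bluejar 300 [547.4 317.7] [40.5 39.5] 6.7 [0.0948 0.1093 0.1127]
case 349 [557.9  60.7] [58.7 36.2] 88.3 [0.0217 0.0262 0.0293]
peg 118 [555.5 125.5] [72.4 12.4] 1.9 [0.0133 0.0154 0.0187]
```

View pics/t3c.png

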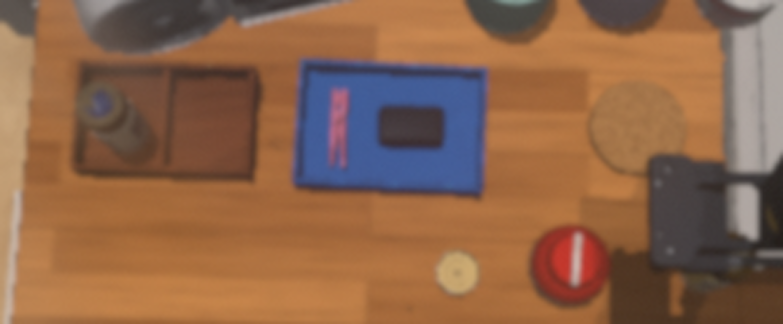

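The blue jar is in the left bay, and the peg and case lie flat side by side in the box. The last row of this move may have been limited, so I'll check the pose.

```bash
python3 -m handwheel '[[0.07,0,0,0,0,0,0]]' && python3 - <<'E'
from h import *
snap('wrist','w4'); print(ctrl.get_state()['position'])
P=cloud('w4').reshape(-1,3)
q=P[(abs(P[:,0]-.436)<.04)&(abs(P[:,1]+.2)<.04)&(P[:,2]>.095)&(P[:,2]<.115)]
c=cv2.minAreaRect((q[:,:2]*1000).astype(np.float32));print(len(q),c)
snap('top','t4');print(ctrl.get_state()['position'])
E
```

```text
time: 16.23
position: [0.4418, -0.1874, 0.1758]
tool_rot: [0.006, -3.141, -0.001]
ft_force: [-0.3, -0.4, -0.0]
grip_width: 0.802
grip_force: 0.0
[ 0.44181325 -0.18756683  0.17588723]
2258 ((435.663330078125, -200.27818298339844), (39.49811935424805, 39.601837158203125), 89.46246337890625)
[ 0.44181947 -0.18780795  0.17595994]
```

Confirmed: the pose is 6 mm off in x and 13 mm off in y. I'll correct that and descend.

```bash
python3 -m handwheel '[[0.07,0.006,-0.0127,0,0,0,0],[0.07,0,0,0,0,0,0],[0.07,0,0,0.05,0,0,0],[0.07,0,0,0.045,0,0,0],[0.07,0,0,0.02,0,0,0],[0.07,0,0,0,0,0,0],[0.03,0,0,0,0,0,0],[0.03,0,0,0,0,0,0],[0.03,0,0,0,0,0,0],[0.03,0,0,0,0,0,0]]'
```

```text
time: 17.58
position: [0.4361, -0.2015, 0.0615]
tool_rot: [-0.002, 3.14, 0.0]
ft_force: [-0.2, 1.0, 1.4]
grip_width: 0.463
grip_force: 24.9
```

```bash
python3 -m handwheel '[[0.03,0,0,-0.04,0,0,0],[0.03,0,0,-0.05,0,0,0],[0.03,0,0,-0.03,0,0,0],[0.03,-0.03,0.04,0,0,0,0],[0.03,-0.04,0.05,0,0,0,0],[0.03,-0.041,0.05,0,0,0,0],[0.03,0,0.05,0,0,0,0],[0.03,0,0.05,0,0,0,0],[0.03,0,0.05,0,0,0,0],[0.03,0,0.05,0,0,0,0],[0.03,0,0.05,0,0,0,0],[0.03,0,0.05,0,0,0,0]]' && python3 -m handwheel '[[0.03,0,0,0,0,0,0],[0.03,0,0,0,0,0,0]]'
```

```text
time: 19.08
position: [0.5436, 0.2371, 0.1809]
tool_rot: [0.001, -3.141, 0.0]
ft_force: [-0.4, -0.1, -1.1]
grip_width: 0.465
grip_force: 24.9
time: 19.32
position: [0.5438, 0.2348, 0.1806]
tool_rot: [0.001, -3.141, 0.002]
ft_force: [0.5, 0.9, -1.3]
grip_width: 0.468
grip_force: 24.9
```

```bash
python3 -m handwheel '[[0.03,-0.002,0.006,0.03,0,0,0],[0.03,0,0,0.05,0,0,0],[0.03,0,0,0.025,0,0,0],[0.03,0,0,0.0085,0,0,0],[0.03,0,0,0,0,0,0],[0.045,0,0,0.001,0,0,0],[0.055,0,0,0,0,0,0],[0.055,0,0,0,0,0,0],[0.055,0,0,-0.04,0,0,0],[0.055,0,0,-0.05,0,0,0],[0.055,0,0,-0.02,0,0,0]]'
```

```text
time: 20.7
position: [0.5475, 0.2422, 0.1804]
tool_rot: [-0.001, 3.137, 0.004]
ft_force: [-0.6, 0.3, -1.0]
grip_width: 0.634
grip_force: 0.0
```

```bash
python3 -m handwheel '[[0.06,0,-0.045,0,0,0,0],[0.06,0.03,-0.045,0,0,0,0],[0.06,0.03,-0.045,0,0,0,0],[0.06,0.03,-0.045,0,0,0,0],[0.06,0.028,-0.045,0,0,0,0],[0.06,0,0,0.04,0,0,0],[0.06,0,0,0.03,0,0,0],[0.06,0,0,0,0,0,0],[0.06,0,0,0,0,0,0]]' && python3 - <<'E'
from h import *
snap('wrist','w5'); print(ctrl.get_state()['position'])
P=cloud('w5').reshape(-1,3)
q=P[(abs(P[:,0]-.4285)<.03)&(abs(P[:,1]-.0165)<.03)&(P[:,2]>.007)&(P[:,2]<.03)]
print(len(q),cv2.minAreaRect((q[:,:2]*1000).astype(np.float32)),np.percentile(q[:,2],[5,50,95]))
E
```

```text
time: 21.82
position: [0.429, 0.0166, 0.1077]
tool_rot: [-0.002, 3.14, 0.0]
ft_force: [-0.3, 1.2, 0.5]
grip_width: 0.687
grip_force: 0.0
[0.42932584 0.01672727 0.1079838 ]
1347 ((427.3349914550781, 16.59600257873535), (37.65463638305664, 37.36878204345703), 1.2077068090438843) [0.00713687 0.00851855 0.01506647]
```

```bash
python3 -m handwheel '[[0.06,0.001,0,0.04,0,0,0],[0.06,0,0,0.04,0,0,0],[0.06,0,0,0.022,0,0,0],[0.06,0,0,0,0,0,0],[0.025,0,0,0,0,0,0],[0.025,0,0,0,0,0,0],[0.025,0,0,0,0,0,0],[0.025,0,0,0,0,0,0]]' 12
```

```text
time: 22.88
position: [0.4279, 0.0167, 0.0054]
tool_rot: [-0.002, 3.14, 0.001]
ft_force: [-1.6, -0.1, 5.5]
grip_width: 0.422
grip_force: 12.0
```

```bash
python3 -m handwheel '[[0.025,0,0,-0.03,0,0,0],[0.025,0,0,-0.05,0,0,0],[0.025,0,0,-0.04,0,0,0],[0.025,-0.04,-0.03,0,0,0,0],[0.025,-0.04,-0.04,0,0,0,0],[0.025,-0.04,-0.04,0,0,0,0],[0.025,-0.021,-0.04,0,0,0,0],[0.025,0,-0.011,0,0,0,0],[0.025,0,0,0,0,0,0],[0.025,0,0,0,0,0,0]]' && python3 - <<'E'
from h import *
snap('wrist','w6')
P=cloud('w6').reshape(-1,3)
q=P[(abs(P[:,0]-.569)<.06)&(abs(P[:,1]+.1445)<.06)&(P[:,2]>.004)&(P[:,2]<.014)]
print(len(q),q.min(0).round(4),q.max(0).round(4))
E
```

```text
time: 24.12
position: [0.5678, -0.1424, 0.1244]
tool_rot: [0.004, -3.141, -0.003]
ft_force: [-0.6, 0.1, -0.4]
grip_width: 0.424
grip_force: 12.0
6335 [ 0.5211 -0.189   0.0041] [ 0.599  -0.1013  0.0105]
```

```bash
python3 -m handwheel '[[0.025,0,-0.002,0.04,0,0,0],[0.025,0,0,0.04,0,0,0],[0.025,0,0,0.025,0,0,0],[0.025,0,0,0.0065,0,0,0],[0.025,0,0,0,0,0,0],[0.055,0,0,0,0,0,0],[0.055,0,0,0,0,0,0],[0.055,0,0,-0.04,0,0,0],[0.055,0,0,-0.05,0,0,0],[0.055,0,0,-0.05,0,0,0]]' && python3 -m handwheel '[[0.055,0.02,0.04,0,0,0,0],[0.055,0.05,0.045,0,0,0,0],[0.055,0.05,0.045,0,0,0,0],[0.055,0,0.045,0,0,0,0],[0.055,0,0.045,0,0,0,0],[0.055,0,0.045,0,0,0,0],[0.055,0,0.045,0,0,0,0],[0.055,0,0.045,0,0,0,0],[0.055,0,0,0,0,0,0]]' && python3 - <<'E'
from h import *
snap('top','t5'); P=cloud('t5').reshape(-1,3)
def rep(k,x,y,rx,ry,z0,z1):
    q=P[(abs(P[:,0]-x)<rx)&(abs(P[:,1]-y)<ry)&(P[:,2]>z0)&(P[:,2]<z1)]
    if len(q)<4: print(k,len(q)); return
    c=cv2.minAreaRect((q[:,:2]*1000).astype(np.float32)); print(k,len(q),np.round(c[0],1),np.round(c[1],1),round(c[2],1),np.percentile(q[:,2],[5,50,95]).round(4))
rep('tea',.568,-.145,.03,.03,.0155,.04)
rep('yel',.547,.2415,.035,.035,.09,.13)
rep('blue',.547,.319,.035,.035,.09,.13)
rep('timer',.433,-.078,.05,.05,.02,.1)
snap('scene','s5')
E
```

```text
time: 25.42
position: [0.5681, -0.1464, 0.1547]
tool_rot: [-0.001, 3.141, 0.0]
ft_force: [0.4, 0.7, -0.2]
grip_width: 0.632
grip_force: 0.0
time: 26.55
position: [0.4543, 0.2061, 0.1532]
tool_rot: [-0.011, 3.141, 0.001]
ft_force: [0.3, -0.8, 0.6]
grip_width: 0.633
grip_force: 0.0
tea 131 [ 568.8 -147.4] [35.8 38.6] 46.3 [0.0156 0.0172 0.0243]
yel 0
blue 0
timer 694 [434.7 -80.8] [65.6 67.9] 2.3 [0.0319 0.047  0.0627]
```

View pics/t5.png

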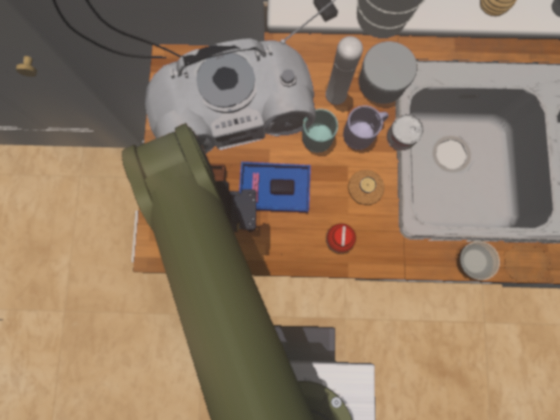

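View pics/s5.png

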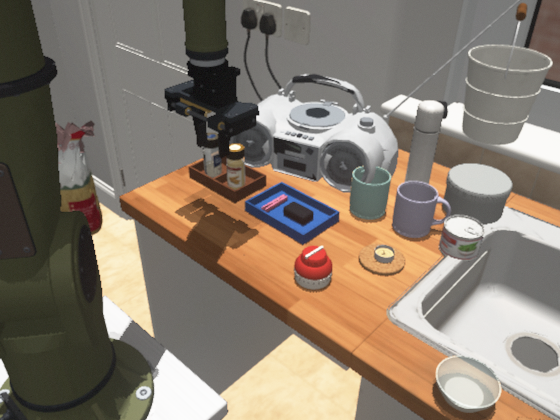

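The top view shows the tea light centred on the coaster (368,186), the peg and case in the box, and the timer unmoved. In the scene view both jars stand in the tray, at (210,160) and (236,166). I'll check their numbers before handing in.

```bash
python3 - <<'E'
from h import *
snap('wrist','w7')
for n in('s5','w7'):
  P=cloud(n).reshape(-1,3)
  for k,y in(('yel',.2415),('blue',.319)):
    q=P[(abs(P[:,0]-.547)<.035)&(abs(P[:,1]-y)<.035)&(P[:,2]>.1)&(P[:,2]<.125)]
    if len(q)>5: print(n,k,len(q),np.round(cv2.minAreaRect((q[:,:2]*1000).astype(np.float32))[:2],1).tolist(),np.percentile(q[:,2],[5,50,95]).round(4))
s=ctrl.get_state();print(s['time'])
E
```

```text
s5 yel 161 [[549.9, 236.9], [42.5, 30.8]] [0.1019 0.1096 0.1121]
s5 blue 115 [[548.2, 315.5], [41.5, 23.3]] [0.1015 0.1095 0.1114]
26.7
```

```bash
python3 -c "
from bench import ctrl
print(ctrl.close_job())"
```

```text
the job is handed in; nothing more can be done
None
```

All five things are sorted where they belong, the timer is unmoved, and the job was handed in at about 27 s; no verdict came back.

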